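# Close the tasting canister round its inner tin

### The job

The counter's tasting canister was taken apart for refilling: stand the small round tin upright inside the brass collar on the marble foot, then put the eight-sided metal cover, now lying on its side, over it, feel for where its lugs drop into the collar, and twist it clockwise (seen from above) until its rim is fully down, flush on the marble all round, and let go. Leave the other things on the counter where they are.

Things in the scene. Friction and masses are not known exactly. Their poses are not given: they have to be found in the camera images.
- foot_top (a point): centre of the flat top of the round marble foot: 98 mm across at the base, flat top 88 mm across, 20 mm high, held fast to the counter; z up. The brass collar stands on it, on the same axis. When the cover is home its rim lies on this top.
- collar_top (a point): centre of the mouth of the fixed brass collar, 18 mm above the marble; 57 mm outer, 43 mm inner diameter, edges bevelled, open down to the marble. Outside it has 3 gaps 120 deg apart, 27 deg wide, open upward, floor 8.5 mm above the marble; each leads clockwise (from above) into a channel under a flange, falling 5 mm in 40 deg to an end stop. The gaps' yaw varies and is not given: feel for it.
- tin_mid (a point): centre, half-way up, of the small closed round tin: bare metal, 38 mm across, 55 mm high, bottom edge bevelled, about 0.15 kg; it stands upright on the counter at the start, z axis up. Its place is inside the collar, standing on the marble.
- cover_mid (a point): centre, half-way up the shell, of the eight-sided hollow metal cover: 66 mm across flats, 63 mm from open rim to closed top, wall 3 mm, about 0.2 kg. Its z axis points from open rim to closed top; x and y pass through middles of flats (a flat every 45 deg). It starts lying on a flat, x axis vertical, z level. When home this point is 31.5 mm above the marble.
- cover_rim (a point): centre of the cover's open rim (same axes). Inside are 3 lugs 120 deg apart, 6 mm wide, reaching in to 51 mm across, undersides 4 mm above the rim. Upright on the collar it stops with the lugs on the collar's top, rim 14 mm above the marble; turned till lugs meet gaps it drops to 4.5 mm; turned on clockwise about 50 deg, pressed lightly, it sinks to 0 at the stop and can't be lifted off.
- cover_bar (a point): centre of the wooden finger bar on the cover's closed top (same axes): 12 mm thick along y, 40 mm long along x, 16 mm high; its centre is 71 mm above the rim.
- choc_bar: wrapped chocolate bar lying flat, 158 x 79 x 12 mm, not to be moved; origin under its centre
- spool_gold: ribbon spool lying flat, 70 x 65 x 26 mm, not to be moved; origin under its centre
- spool_wide: second, slightly wider ribbon spool lying flat, 74 x 69 x 26 mm, not to be moved; origin under its centre
- scissors: scissors lying flat, 87 x 199 x 9 mm, not to be moved; origin under the middle
- pen: pen lying flat, 135 x 17 x 16 mm, not to be moved; origin under its middle
- carton: folding carton standing upright, 28 x 60 x 91 mm, not to be moved; origin under its centre
- carton_tall: tall folding carton standing upright, 38 x 50 x 126 mm, not to be moved; origin under its centre
Mind the look-alikes: they are no part of the job. What is shaped like the part that bears tin_mid but green is not meant.

How it is judged:
On the way, in this order (a step that is already met when the one before it is completed fails the run):
1. the tin stands upright inside the collar, on the marble (horizontal distance between tin_mid and foot_top below 0.004 m and z of tin_mid in the frame of foot_top between 0.0255 and 0.0295 m and angle between tin_mid's own z axis and vertical below 0.06 rad), for 0.2 s.
2. the cover stands upright over the tin, round the collar (all of step 1 and horizontal distance between cover_mid and foot_top below 0.005 m and z of cover_mid in the frame of foot_top between 0.0295 and 0.048 m and angle between cover_mid's own z axis and vertical below 0.12 rad), for 0.2 s.
At the end, for the whole second after the job is handed in: The tin stands upright in the collar on the marble (within 4 mm of its axis), and the cover is closed over it: upright within 2 degrees, centred within 3 mm, its rim less than 1.5 mm above the marble, which only the full twist allows; both are let go (all of step 1 and horizontal distance between cover_mid and foot_top below 0.003 m and z of cover_mid in the frame of foot_top between 0.0295 and 0.033 m and angle between cover_mid's own z axis and vertical below 0.035 rad); the robot touches nothing.
It fails at once if a bystander is pushed more than 3 cm (distance of any of choc_bar, spool_gold, spool_wide, scissors, pen, carton, carton_tall from where it was at the start of the episode above 0.03 m).
It fails at once if the tin is tipped over (angle between tin_mid's own z axis and vertical above 0.8 rad).
It also fails if it takes over 72 s, if anything falls off the work surface, if the arm or the gripper's body presses on something with over 40 N, if the wrist force passes 120 N, or if a joint passes its speed limit or range.

### The arm

A 7-joint arm with a two-finger parallel gripper is mounted at the origin on a cart in front of the work surface, level with it; the furniture and walls round the work are solid. World frame = base frame: x ahead of the robot, y to its left, z up, the work surface at z = 0. Lengths are in m, angles in rad, forces in N, time in s.
With the tool pointing down it reaches from about 0.425 to 0.875 m from the base axis. Payload 8.4 kg.
Tool frame: the origin (TCP) lies between the finger pads; the fingertips stand 22 mm ahead of it and the grasp point (between the pads) lies 3 mm ahead of it; z points along the fingers, y is the line along which they close (so a half turn about z gives the same grasp; the last joint's range is limited). The gripper opens to 87 mm and grips with 3 to 60 N. Pads are 19 mm wide; open, the fingers measure 117 mm over their backs; the gripper's body (75 mm by 190 mm) begins 51 mm behind the grasp point.
Start: joints at [-1.359, 0.333, 0.04, 1.465, -0.013, 1.343, -0.059], TCP at [0.199, 0.619, 0.21] pointing down, gripper open.
Joint ranges: [-2.58, 2.58], [-0.38, 2.09], [-1.3, 1.39], [0.25, 2.4], [-1.5, 4.64], [0.08, 2.09], [-2.65, 2.65]. Speed limits (rad/s): [2.22, 2.22, 2.79, 2.79, 3.14, 3.14, 3.14].

### API

Orientations are given as a unit quaternion [x, y, z, w].
In Python, from bench import env gives the robot as it stands.
- The arm moves only by the tool arm_command, never from a script. Its argument "plan" is one flat list of numbers, 5 for each row, row after row: the opening in per cent of the stroke, from 0 (shut) to 100 (fully open), then the shift along the tool's x, y, z in mm, then the turn about the tool's z in units of 8 degrees (1.0 is 8 degrees). A call has 1 to 12 rows; each row is the pose to reach, as a shift and turn from the pose commanded when the call began, along the tool's axes at that moment; what a row does not reach only later rows make up. A row lasts 1/10 s, in which the tool goes at most 50 mm and 8.59 degrees, less where a joint would pass 70% of its speed; a pose out of reach is approached as far as the arm can. A call with a gripper value outside its range is refused whole. The fingers move at their own pace and stop on an object; "force" is the grip in N (left out, the last holds). Time passes only in rows, so rows that repeat a pose let the fingers close. It gives the time, the measured TCP pose, the force, the opening and the grip force at its end, in the units of the state.
- env.get_state(): the state, without advancing time (a new reading comes with each control period).
- env.snapshot(name): name is "side" or "top"; returns (picture, depth): 420x560x3 uint8, red, green, blue; 420x560 float32, m along the optical axis (not along the pixel's ray), 0 where there is no reading.
- env.camera_model(name): a dict with "intrinsics" (3x3 intrinsics, pixels), "camera_from_world" (4x4, takes a point from world to camera coordinates). Camera axes: x right, y down, z forward; pixel columns grow to the right and rows downward; lengths in m; the calibration is good to about 2 mm. A picture is of the moment at which its call begins. camera_model takes no time and is no camera call.
- env.sign_off(): hands the job in; it is judged then, once.
The state is a dict: "time_s": time; "q": joint angles; "joint_vel": joint speeds; "joint_torque": joint torques, N m; "tool_pos": TCP position; "orientation": TCP orientation; "contact_force": force on the tool from outside, world axes, zero at the start; "moment": the same for the moment, N m; "gripper_width": finger opening in m; "gripper_force": force on a finger pad.
Only numpy, scipy, OpenCV 4.12 (cv2) and the standard library are available. Lean on these libraries where they do the work, as an engineer would, in place of code of your own. Each camera call takes 0.05 s, during which the arm holds its last target. There are 200 camera calls.

## Working session

There is one attempt and no reset: what is moved stays moved. The work goes in short steps, Python scripts to look and compute and a tool call to move; the robot and the scene stay as the last step left them, time stands still between calls to the robot, and variables do not carry over. Pictures are saved under pics/ and viewed, at most 10 in all, crops included, and the job is handed in when it is done.

Besides the shell and the picture viewer there is one more tool, called after ">>>" as name(argument=value, ...), one argument or row to a line, values as JSON. arm_command: Moves the arm, as the interface text tells. Its arguments: {"type":"object","properties":{"plan":{"type":"array","items":{"type":"number"}},"force":{"type":"number"}},"required":["plan"]}

```bash
mkdir -p pics; ls
cat > h.py <<'E'
import numpy as np, cv2
from bench import env
def snap(n,f=None):
    im,d=env.snapshot(n)
    if f: cv2.imwrite('pics/'+f,im[:,:,::-1])
    c=env.camera_model(n); K=np.array(c['intrinsics']); T=np.linalg.inv(np.array(c['camera_from_world']))
    v,u=np.mgrid[0:420,0:560]
    P=np.stack([(u-K[0,2])/K[0,0]*d,(v-K[1,2])/K[1,1]*d,d,np.ones_like(d)],-1)@T.T
    P=P[...,:3].copy(); P[d==0]=np.nan
    return im,P,K,T
E
python3 - <<'E'
from h import *
for n in('top','side'):
    im,P,K,T=snap(n,n+'0.png'); np.save(n+'.npy',P); print(n,T.round(3).tolist(),K.round(1).tolist())
s=env.get_state(); print(s)
E
```

```text
pics
top [[0.01, -0.986, 0.165, 0.328], [-1.0, -0.012, -0.007, 0.053], [0.009, -0.164, -0.986, 1.277], [0.0, 0.0, 0.0, 1.0]] [[474.8, 0.0, 281.9], [0.0, 474.8, 206.6], [0.0, 0.0, 1.0]]
side [[0.864, -0.276, 0.421, 0.054], [-0.503, -0.482, 0.718, -0.774], [0.005, -0.832, -0.555, 0.706], [0.0, 0.0, 0.0, 1.0]] [[470.2, 0.0, 282.2], [0.0, 470.2, 211.7], [0.0, 0.0, 1.0]]
{'time_s': 0.1, 'q': array([-1.35921069,  0.33379063,  0.03988181,  1.46618877, -0.01342515,
        1.34330737, -0.05849023]), 'joint_vel': array([-1.38120495e-03, -6.67588417e-04,  2.61486242e-05, -1.65402058e-03,
        1.74238130e-04, -2.94913959e-04, -1.36923580e-03]), 'joint_torque': array([ 5.36032574e-03, -6.57818627e+01,  1.34061914e+00, -4.04707468e+01,
       -5.97970420e-02,  4.10361739e-02,  7.72238968e-05]), 'tool_pos': array([0.19865966, 0.61842746, 0.2095775 ]), 'orientation': array([ 1.54777857e-01,  9.87949040e-01, -7.10124056e-04, -7.48868940e-05]), 'contact_force': array([-0.02055544,  0.2960792 , -0.4508077 ]), 'moment': array([-0.00719227, -0.00404638, -0.00305728]), 'gripper_force': 0.0, 'gripper_width': 0.087284053733181}
```

View pics/top0.png

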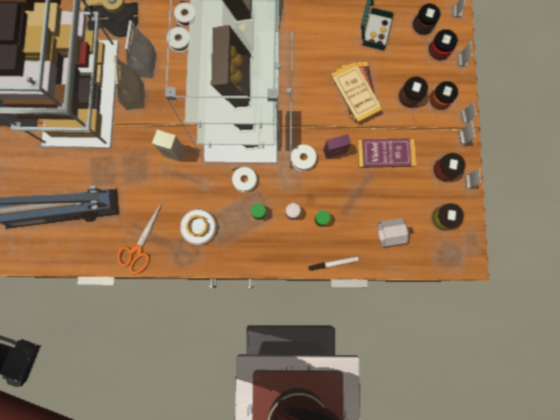

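View pics/side0.png

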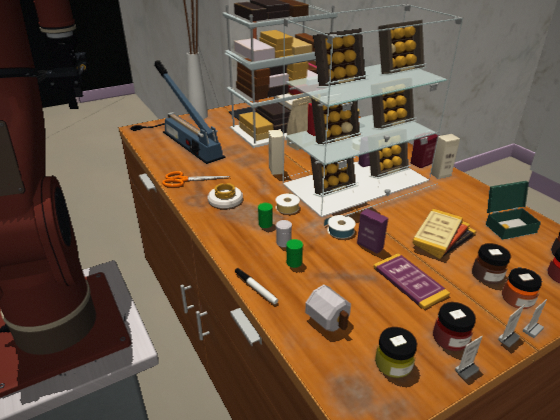

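Top view: bare tin at (293,211) between two green ones at (259,211) and (323,218); foot and collar at (198,227); cover lying at (394,232), pen (333,264), scissors (140,240). Side view: tin (284,234), collar (226,192), cover (326,308) with its bar pointing right/down at (345,318).

Run:
```python
from h import *
t=np.load('top.npy'); s=np.load('side.npy')
def at(P,u,v,r): return P[v-r:v+r+1,u-r:u+r+1].reshape(-1,3)
for n,u,v in(('tin',293,211),('foot',198,227),('cover',394,232),('g1',259,211),('g2',323,218),('pen',333,264)):
    p=at(t,u,v,1); print(n,np.nanmedian(p,0).round(4))
c={'tin':np.nanmedian(at(t,293,211,1),0),'foot':np.nanmedian(at(t,198,227,1),0),'cov':np.nanmedian(at(t,394,232,1),0)}
def sel(P,c,r,z0,z1):
    q=P.reshape(-1,3); m=(np.hypot(q[:,0]-c[0],q[:,1]-c[1])<r)&(q[:,2]>z0)&(q[:,2]<z1); return q[m]
for nm,P in(('top',t),('side',s)):
    for k,r,z0,z1 in(('tin',.03,.048,.062),('foot',.06,.033,.043),('foot',.06,.015,.024),('cov',.08,.06,.075),('cov',.08,.01,.075)):
        q=sel(P,c[k],r,z0,z1)
        if len(q)<4: print(nm,k,len(q)); continue
        rr=cv2.minAreaRect(q[:,:2].astype(np.float32)*1000)
        (cx,cy),rad=cv2.minEnclosingCircle(q[:,:2].astype(np.float32)*1000)
        print(nm,k,z0,len(q),'mean',q.mean(0).round(4),'zmax',q[:,2].max().round(4),'rect',np.round([*rr[0],*rr[1],rr[2]],1),'circ',round(cx,1),round(cy,1),round(rad,1))
# zoom cover
A=cv2.imread('pics/top0.png')[200:280,340:440]; B=cv2.imread('pics/side0.png')[275:345,285:375]
C=np.hstack([cv2.resize(A,(400,320),interpolation=2),cv2.resize(B,(400,320),interpolation=2)])
cv2.imwrite('pics/zoom.png',C)
```

```text
tin [0.5206 0.016  0.0557]
foot [0.4803 0.267  0.0209]
cover [ 0.4676 -0.2438  0.0651]
g1 [0.5195 0.1044 0.0565]
g2 [ 0.5033 -0.0621  0.0554]
pen [ 0.3864 -0.0919  0.0159]
top tin 0.048 167 mean [0.5238 0.0179 0.0555] zmax 0.0618 rect [524.   18.2  36.9  35.2  38.6] circ 524.1 18.0 18.9
top foot 0.033 137 mean [0.4832 0.271  0.0377] zmax 0.0429 rect [482.9 270.7  56.5  54.2  30.9] circ 483.0 270.6 28.8
top foot 0.015 721 mean [0.4811 0.2689 0.0199] zmax 0.024 rect [482.2 269.3  94.7  93.4   1.4] circ 482.6 269.1 48.4
top cov 0.06 361 mean [ 0.4711 -0.2459  0.0657] zmax 0.0738 rect [ 471.4 -246.2   46.8   62.5    8.6] circ 469.8 -244.6 35.1
top cov 0.01 667 mean [ 0.4698 -0.246   0.0577] zmax 0.0738 rect [ 472.8 -253.7   67.1   78.3   10.4] circ 471.1 -247.3 45.8
side tin 0.048 162 mean [0.5203 0.014  0.0553] zmax 0.0597 rect [522.4  17.4  39.6  37.3  50.2] circ 521.7 19.3 21.6
side foot 0.033 129 mean [0.4803 0.2672 0.038 ] zmax 0.043 rect [480.3 269.4  56.   58.5  12.9] circ 481.5 268.9 31.4
side foot 0.015 308 mean [0.4746 0.2531 0.0207] zmax 0.024 rect [477.4 260.7  79.7  94.1  65.8] circ 479.8 266.1 48.0
side cov 0.06 528 mean [ 0.4665 -0.2498  0.0658] zmax 0.0709 rect [ 468.8 -248.2   45.6   65.1    9.3] circ 469.6 -246.3 37.4
side cov 0.01 1449 mean [ 0.4595 -0.2594  0.0509] zmax 0.0709 rect [ 469.9 -254.9   67.6   81.9   10.2] circ 467.7 -250.3 46.0
```

View pics/zoom.png

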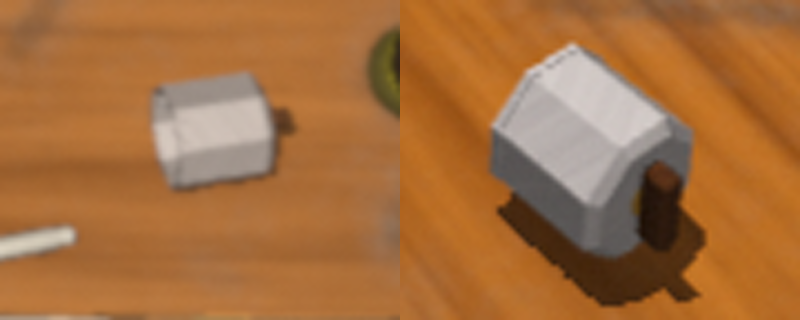

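```bash
cat >> h.py <<'E'
from scipy.spatial.transform import Rotation as R
def go(x,y,z,yaw=None):
    "shift (mm) in tool axes for TCP target; yaw = world angle (deg) of tool y axis, mod 180"
    s=env.get_state(); M=R.from_quat(s['orientation']).as_matrix()
    d=M.T@(np.array([x,y,z])-s['tool_pos'])*1000
    a=np.degrees(np.arctan2(M[1,1],M[0,1])); t=0 if yaw is None else -((yaw-a+90)%180-90)/8
    print('t',round(s['time_s'],2),'pos',s['tool_pos'].round(4),'yaw',a.round(2),'tilt z',M[:,2].round(3),'q7',s['q'][6].round(2),'F',s['contact_force'].round(1),'w',round(s['gripper_width'],4),'gf',round(s['gripper_force'],1),'-> shift',d.round(1),'turn',round(t,2))
E
python3 -c "
from h import *
go(.5225,.018,.13,45)
go(.5225,.018,.048,45)"
```

```text
t 0.1 pos [0.1987 0.6184 0.2096] yaw 72.19 tilt z [-0.    -0.001 -1.   ] q7 -0.06 F [-0.   0.3 -0.5] w 0.0873 gf 0.0 -> shift [-491.9 -472.5   80.3] turn 3.4
t 0.1 pos [0.1987 0.6184 0.2096] yaw 72.19 tilt z [-0.    -0.001 -1.   ] q7 -0.06 F [-0.   0.3 -0.5] w 0.0873 gf 0.0 -> shift [-491.9 -472.4  162.3] turn 3.4
```

>>> arm_command(
  plan=[100,-492,-472,0,3.4,100,-492,-472,0,3.4,100,-492,-472,0,3.4,100,-492,-472,0,3.4,100,-492,-472,0,3.4,100,-492,-472,0,3.4,100,-492,-472,0,3.4,100,-492,-472,0,3.4,100,-492,-472,0,3.4,100,-492,-472,0,3.4,100,-492,-472,0,3.4,100,-492,-472,0,3.4],
  force=15,
)

```text
time_s: 1.3
tool_pos: [0.4844, 0.0889, 0.2104]
orientation: [0.383, 0.924, 0.0, 0.0]
contact_force: [0.5, 1.2, -0.7]
gripper_width: 0.0875
gripper_force: 0.0
```

>>> arm_command(
  plan=[100,0,0,0,0],
)

```text
time_s: 1.4
tool_pos: [0.4862, 0.0839, 0.2106]
orientation: [0.387, 0.922, -0.001, 0.001]
contact_force: [0.1, -0.2, 0.1]
gripper_width: 0.0867
gripper_force: 0.0
```

```bash
python3 -c "
from h import *
go(.5225,.018,.048,45)"
```

```text
t 1.4 pos [0.4862 0.0839 0.2106] yaw 44.45 tilt z [ 0.001 -0.002 -1.   ] q7 0.51 F [ 0.1 -0.2  0.1] w 0.0867 gf 0.0 -> shift [-72.2 -20.2 162.7] turn -0.07
```

>>> arm_command(
  plan=[100,-72,-20,20,0,100,-72,-20,60,0,100,-72,-20,90,0,100,-72,-20,90,0,100,-72,-20,90,0],
)

```text
time_s: 1.9
tool_pos: [0.5204, 0.0264, 0.1207]
orientation: [0.383, 0.924, -0.0, -0.0]
contact_force: [0.9, -0.4, 0.2]
gripper_width: 0.0871
gripper_force: 0.0
```

```bash
python3 -c "
from h import *
im,P,K,T=snap('side')
cv2.imwrite('pics/s1.png',cv2.resize(im[170:290,210:350,::-1],(700,600)))
go(.5225,.018,.048,45)"
```

```text
t 1.95 pos [0.5212 0.0267 0.1217] yaw 45.05 tilt z [ 0.001  0.    -1.   ] q7 0.75 F [ 0.2 -0.3  0.1] w 0.0872 gf 0.0 -> shift [-7.1 -5.3 73.7] turn 0.01
```

View pics/s1.png

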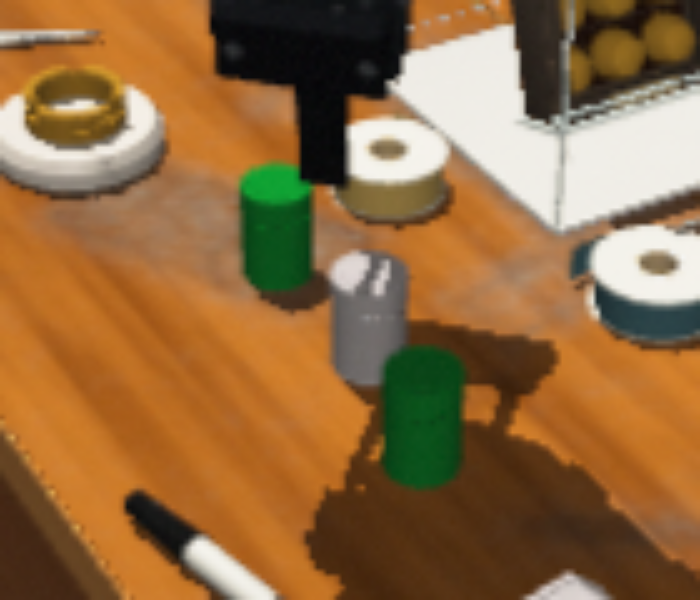

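The view shows the open gripper above/behind the bare tin (tin at crop (370,320)), clear of both green tins.

>>> arm_command(
  plan=[100,-7,-5,30,0,100,-7,-5,60,0,100,-7,-5,74,0,100,-7,-5,74,0,100,-7,-5,74,0,20,-7,-5,74,0,20,-7,-5,74,0,20,-7,-5,74,0,20,-7,-5,74,0,20,-7,-5,74,0,20,-7,-5,74,0,20,-7,-5,74,0],
  force=15,
)

```text
time_s: 3.15
tool_pos: [0.5221, 0.0174, 0.0463]
orientation: [0.383, 0.924, -0.0, -0.0]
contact_force: [-0.1, 0.1, -0.3]
gripper_width: 0.0387
gripper_force: 0.0
```

>>> arm_command(
  plan=[20,0,0,0,0,20,0,0,-40,0,20,0,0,-70,0,20,0,0,-70,0,20,0,0,-70,0],
  force=15,
)

```text
time_s: 3.65
tool_pos: [0.5225, 0.0176, 0.1167]
orientation: [0.383, 0.924, 0.001, 0.0]
contact_force: [-0.3, -0.1, -0.3]
gripper_width: 0.0178
gripper_force: 0.0
```

```bash
python3 -c "
from h import *
go(.482,.269,.118,45)"
```

```text
t 3.65 pos [0.5225 0.0176 0.1167] yaw 45.01 tilt z [ 0.001  0.001 -1.   ] q7 0.78 F [-0.3 -0.1 -0.3] w 0.0178 gf 0.0 -> shift [206.3 149.1  -1.1] turn 0.0
```

Fingers are slower than expected; the tin was not gripped. Checking it.

```bash
cat >> h.py <<'E'
def blob(P,c,r,z0,z1):
    q=P.reshape(-1,3); q=q[(np.hypot(q[:,0]-c[0],q[:,1]-c[1])<r)&(q[:,2]>z0)&(q[:,2]<z1)]
    if len(q)<4: print(len(q)); return
    print(len(q),'mean',q.mean(0).round(4),'zmax',q[:,2].max().round(3),'circ',np.round(cv2.minEnclosingCircle(q[:,:2].astype(np.float32)*1000)[0],1))
E
python3 -c "
from h import *
im,P,K,T=snap('side','s2.png')
blob(P,(.5225,.018),.035,.048,.062)
blob(P,(.5225,.018),.035,.005,.08)
"
```

```text
161 mean [0.5202 0.014  0.0555] zmax 0.06 circ [521.2  16.8]
357 mean [0.5172 0.0098 0.0405] zmax 0.06 circ [521.2  16.8]
```

>>> arm_command(
  plan=[100,0,0,0,0,100,0,0,0,0,100,0,0,0,0,100,0,0,0,0,100,0,0,0,0,100,0,0,0,0],
)

```text
time_s: 4.3
tool_pos: [0.5221, 0.0174, 0.1163]
orientation: [0.383, 0.924, -0.0, -0.0]
contact_force: [-0.3, 0.4, 0.4]
gripper_width: 0.0573
gripper_force: 0.0
```

>>> arm_command(
  plan=[75,0,0,0,0,75,0,0,0,0,75,0,0,30,0,75,0,0,60,0,75,0,0,69,0,75,0,0,69,0,20,0,0,69,0,20,0,0,69,0,20,0,0,69,0,20,0,0,69,0,20,0,0,69,0,20,0,0,69,0],
  force=15,
)

```text
time_s: 5.5
tool_pos: [0.5222, 0.0174, 0.0475]
orientation: [0.383, 0.924, 0.0, 0.0]
contact_force: [0.0, 0.6, -0.7]
gripper_width: 0.025
gripper_force: 0.0
```

>>> arm_command(
  plan=[20,0,0,0,0,20,0,0,0,0,20,0,0,0,0],
  force=15,
)

```text
time_s: 5.8
tool_pos: [0.5221, 0.0174, 0.0473]
orientation: [0.383, 0.924, -0.0, -0.0]
contact_force: [0.3, -0.2, 0.1]
gripper_width: 0.018
gripper_force: 0.0
```

```bash
python3 -c "
from h import *
im,P,K,T=snap('side')
im2,P2,K2,T2=snap('top')
A=cv2.resize(im[170:290,210:350],(560,480));B=cv2.resize(im2[170:250,250:290+40],(240,240))
o=np.zeros((480,800,3),np.uint8);o[:,:560]=A;o[:240,560:]=B
cv2.imwrite('pics/s3.png',o[:,:,::-1])
for n,u in(('side',None),('top',None)):
    c=env.camera_model(n);K=np.array(c['intrinsics']);x=np.array(c['camera_from_world'])@[.5222,.0174,.026,1];p=K@x[:3];print(n,p[:2]/p[2])
"
```

```text
side [283.48525647 234.39353826]
top [292.10798646 212.15129391]
```

View pics/s3.png

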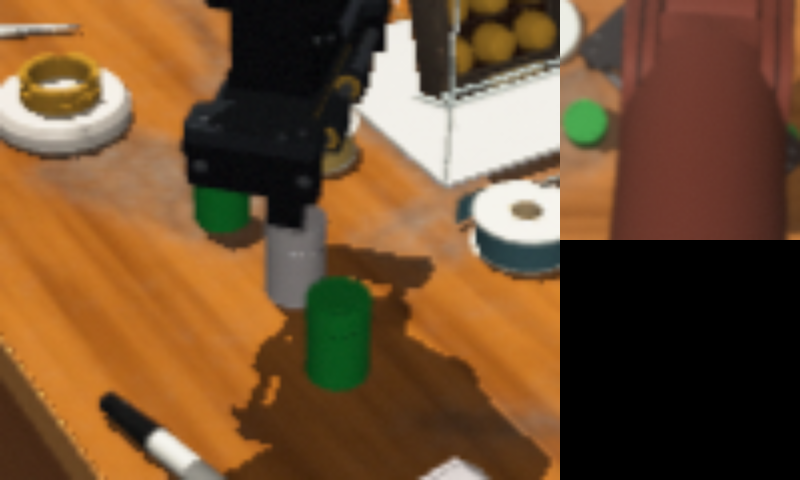

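The fingertips (crop (290,220)) appear right at the tin's top, i.e. higher than the reported pose implies; measuring with depth.

```bash
python3 -c "
from h import *
im,P,K,T=snap('side')
for v in range(208,232,2):
  print(v,[(P[v,u].round(3).tolist(),int(im[v,u].sum())) for u in (279,283,287)])
go(.5222,.0174,.0475,45); print(env.get_state()['q'])
"
```

```text
208 [([0.465, -0.061, 0.166], 62), ([0.47, -0.068, 0.168], 67), ([0.479, -0.07, 0.167], 64)]
210 [([0.466, -0.059, 0.159], 30), ([0.472, -0.065, 0.161], 32), ([0.479, -0.07, 0.162], 49)]
212 [([0.47, -0.051, 0.148], 28), ([0.473, -0.063, 0.154], 37), ([0.479, -0.07, 0.156], 31)]
214 [([0.47, -0.052, 0.144], 35), ([0.475, -0.059, 0.146], 38), ([0.483, -0.063, 0.146], 64)]
216 [([0.47, -0.052, 0.139], 34), ([0.476, -0.058, 0.14], 32), ([0.481, -0.066, 0.143], 82)]
218 [([0.47, -0.052, 0.133], 36), ([0.475, -0.06, 0.137], 28), ([0.481, -0.066, 0.138], 21)]
220 [([0.505, 0.01, 0.079], 31), ([0.512, 0.003, 0.081], 23), ([0.481, -0.066, 0.133], 35)]
222 [([0.506, 0.011, 0.072], 34), ([0.512, 0.002, 0.076], 20), ([0.533, 0.019, 0.058], 280)]
224 [([0.505, 0.009, 0.068], 29), ([0.512, 0.003, 0.069], 34), ([0.528, 0.011, 0.059], 284)]
226 [([0.506, 0.011, 0.061], 122), ([0.511, 0.001, 0.065], 33), ([0.525, 0.006, 0.057], 294)]
228 [([0.506, 0.011, 0.055], 310), ([0.514, 0.006, 0.055], 273), ([0.522, 0.0, 0.056], 330)]
230 [([0.506, 0.012, 0.048], 305), ([0.512, 0.003, 0.052], 340), ([0.52, -0.002, 0.052], 328)]
t 5.95 pos [0.5221 0.0174 0.0473] yaw 44.99 tilt z [-0. -0. -1.] q7 0.84 F [-0.2 -0.6  0.7] w 0.0175 gf 0.0 -> shift [-0.   0.1 -0.2] turn -0.0
[-0.69791397  0.26322416  0.66004872  1.98382105 -0.19627412  0.95726637
  0.84442259]
```

>>> arm_command(
  plan=[80,0,0,-8,0,80,0,0,-8,0,80,0,0,-8,0,80,0,0,-8,0,80,0,0,-8,0,80,0,0,-8,0,80,0,0,-8,0,80,0,0,-8,0,80,0,0,5,0,80,0,0,10,0,80,0,0,15,0,80,0,0,15,0],
)

```text
time_s: 7.15
tool_pos: [0.5214, 0.0172, 0.0313]
orientation: [0.383, 0.924, -0.001, -0.001]
contact_force: [-0.2, 0.5, 0.7]
gripper_width: 0.0693
gripper_force: 0.0
```

```bash
python3 -c "
from h import *
im,P,K,T=snap('side')
cv2.imwrite('pics/s4.png',cv2.resize(im[170:270,230:340,::-1],(660,600)))
m=(im.sum(2)<110)&(np.abs(P[...,0]-.52)<.09)&(np.abs(P[...,1]-.017)<.09)&(P[...,2]>.012)&(P[...,2]<.095)
v,u=np.nonzero(m)
for a,b,p in list(zip(u,v,P[m]))[::12]: print(a,b,p.round(3))
go(.5222,.0174,.0475,45)
"
```

```text
290 202 [0.555 0.043 0.095]
264 223 [0.51  0.094 0.017]
275 226 [ 0.483 -0.011  0.082]
276 227 [ 0.485 -0.011  0.079]
280 228 [ 0.493 -0.017  0.077]
277 230 [ 0.487 -0.013  0.071]
280 231 [ 0.492 -0.018  0.069]
274 233 [ 0.483 -0.006  0.06 ]
277 234 [ 0.488 -0.012  0.059]
281 235 [ 0.494 -0.019  0.058]
277 237 [ 0.489 -0.009  0.047]
294 240 [ 0.512 -0.047  0.055]
299 241 [ 0.518 -0.058  0.057]
300 242 [ 0.518 -0.063  0.058]
300 243 [ 0.516 -0.066  0.058]
298 244 [ 0.511 -0.067  0.057]
295 245 [ 0.504 -0.064  0.055]
296 246 [ 0.504 -0.069  0.056]
293 248 [ 0.494 -0.073  0.057]
287 253 [ 0.488 -0.057  0.034]
288 257 [ 0.488 -0.061  0.025]
t 7.2 pos [0.5218 0.0172 0.0319] yaw 44.98 tilt z [-0.001 -0.001 -1.   ] q7 0.86 F [-0.2  0.8 -0.1] w 0.0698 gf 0.0 -> shift [ -0.2   0.4 -15.7] turn -0.0
```

View pics/s4.png

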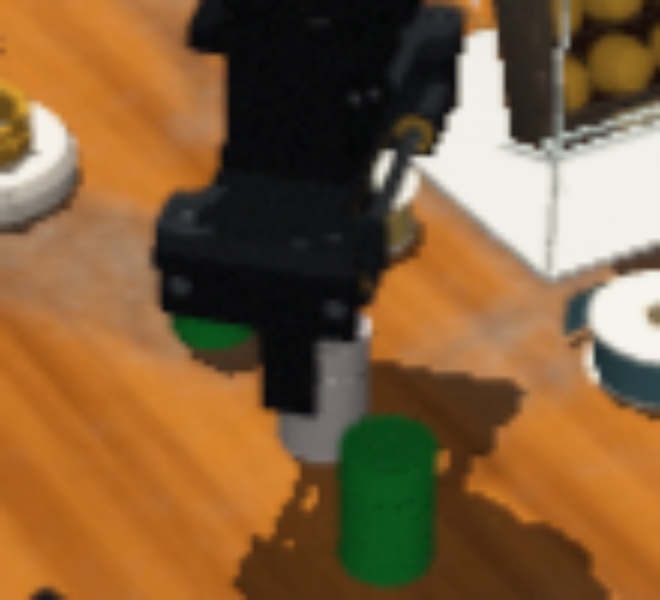

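The near finger now stands beside the tin (tip at z≈0.047, crop (290,410)); the reported TCP height is about 37 mm too low, constant over two poses. I go by camera heights.

>>> arm_command(
  plan=[80,0,0,10,0,80,0,0,19,0,80,0,0,19,0,20,0,0,19,0,20,0,0,19,0,20,0,0,19,0,20,0,0,19,0,20,0,0,19,0,20,0,0,19,0,20,0,0,19,0,20,0,0,19,0,20,0,0,19,0],
  force=15,
)

```text
time_s: 8.4
tool_pos: [0.5223, 0.0175, 0.0135]
orientation: [0.383, 0.924, 0.0, 0.0]
contact_force: [-0.0, 0.6, 3.7]
gripper_width: 0.0374
gripper_force: 15.0
```

>>> arm_command(
  plan=[20,0,0,-35,0,20,0,0,-70,0,20,0,0,-80,0,20,0,0,-80,0],
  force=20,
)

```text
time_s: 8.8
tool_pos: [0.5229, 0.0176, 0.0944]
orientation: [0.383, 0.924, 0.001, 0.001]
contact_force: [0.6, -1.2, -1.0]
gripper_width: 0.0376
gripper_force: 20.0
```

```bash
python3 -c "
from h import *
go(.482,.269,.0935,45)"
```

```text
t 8.8 pos [0.5229 0.0176 0.0944] yaw 45.0 tilt z [ 0.002  0.001 -1.   ] q7 0.8 F [ 0.6 -1.2 -1. ] w 0.0376 gf 20.0 -> shift [206.7 148.8   1.1] turn 0.0
```

>>> arm_command(
  plan=[20,207,149,0,0,20,207,149,0,0,20,207,149,0,0,20,207,149,0,0,20,207,149,0,0,20,207,149,0,0,20,207,149,0,0,20,207,149,0,0,20,207,149,0,0],
)

```text
time_s: 9.7
tool_pos: [0.4814, 0.267, 0.0927]
orientation: [0.384, 0.923, -0.001, -0.0]
contact_force: [0.4, -0.4, -1.5]
gripper_width: 0.0377
gripper_force: 20.0
```

```bash
python3 -c "
from h import *
im,P,K,T=snap('side')
cv2.imwrite('pics/s5.png',cv2.resize(im[110:230,160:300,::-1],(700,600)))
x,y=.482,.269
q=P.reshape(-1,3);c=im.reshape(-1,3).astype(int)
m=(np.hypot(q[:,0]-x,q[:,1]-y)<.05)&(q[:,2]>.05)&(q[:,2]<.15)&(c.sum(1)>170)&(np.ptp(c,1)<25)
print(q[m].mean(0),q[m].min(0),q[m].max(0))
v=q[m]
for z in np.arange(.05,.15,.01):
  w=v[(v[:,2]>z)&(v[:,2]<z+.01)]
  if len(w): print(z.round(2),len(w),w.mean(0).round(4),w[:,0].min().round(4),w[:,0].max().round(4))
go(.482,.269,.0935,45)
b=q[(np.hypot(q[:,0]-x,q[:,1]-y)<.06)&(q[:,2]>.03)&(q[:,2]<.044)];print(len(b),b.mean(0).round(4))
"
```

```text
[0.47938852 0.25208566 0.11120595] [0.46155412 0.24012727 0.08152234] [0.49884861 0.28323569 0.13961728]
0.08 27 [0.4723 0.2533 0.0865] 0.4616 0.4875
0.09 40 [0.4748 0.2517 0.0951] 0.4623 0.489
0.1 24 [0.4805 0.2489 0.1052] 0.4649 0.4912
0.11 20 [0.4823 0.2492 0.1149] 0.4697 0.4912
0.12 26 [0.4811 0.2481 0.1247] 0.469 0.4914
0.13 42 [0.4853 0.2573 0.1357] 0.4734 0.4988
t 9.75 pos [0.4815 0.2673 0.093 ] yaw 44.84 tilt z [-0.    -0.001 -1.   ] q7 0.32 F [-0.5  0.4 -1.3] w 0.0373 gf 20.0 -> shift [ 0.9  1.6 -0.5] turn -0.02
161 [0.4805 0.2672 0.0366]
```

View pics/s5.png

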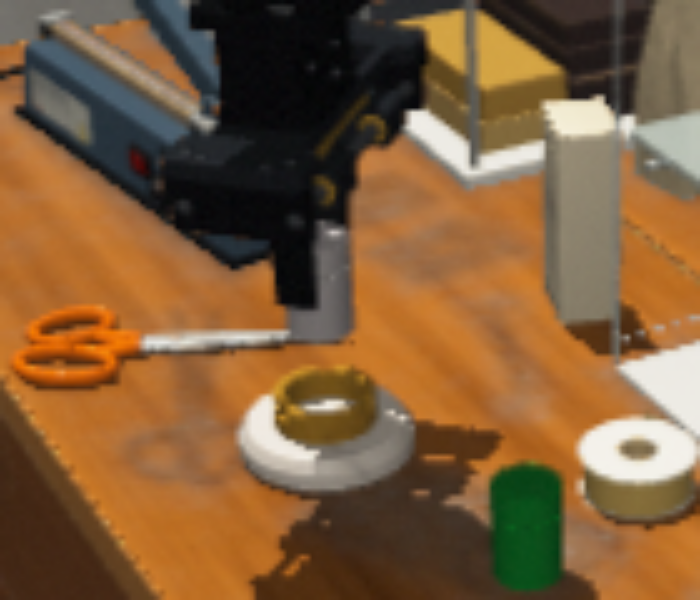

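Tin held upright above the foot, collar centre at crop (325,405); tin bottom at about z=0.081.

>>> arm_command(
  plan=[20,1.7,1,25,0,20,1.7,1,36,0,20,1.7,1,40,0,20,1.7,1,43,0,20,1.7,1,46,0,20,1.7,1,49,0,20,1.7,1,49,0],
)

```text
time_s: 10.45
tool_pos: [0.4807, 0.271, 0.0443]
orientation: [0.383, 0.924, -0.0, -0.0]
contact_force: [0.1, -0.9, -2.1]
gripper_width: 0.0375
gripper_force: 20.0
```

```bash
python3 -c "
from h import *
go(.481,.2692,.0335,45);print(env.get_state()['moment'])"
```

```text
t 10.45 pos [0.4807 0.271  0.0443] yaw 44.99 tilt z [-0. -0. -1.] q7 0.35 F [ 0.1 -0.9 -2.1] w 0.0375 gf 20.0 -> shift [-1.5 -1.1 10.8] turn -0.0
[-0.00834599  0.0160051  -0.02807855]
```

>>> arm_command(
  plan=[20,-1,-0.8,3,0,20,-1,-0.8,6,0,20,-1,-0.8,8,0,20,-1,-0.8,10,0,20,-1,-0.8,11,0,20,-1,-0.8,11,0],
)

```text
time_s: 11.05
tool_pos: [0.4808, 0.2697, 0.0336]
orientation: [0.383, 0.924, -0.0, -0.0]
contact_force: [-1.0, -0.9, 3.3]
gripper_width: 0.0375
gripper_force: 20.0
```

>>> arm_command(
  plan=[85,0,0,0,0,85,0,0,0,0,85,0,0,0,0,85,0,0,0,0,85,0,0,0,0,85,0,0,0,0,85,0,0,-30,0,85,0,0,-70,0,85,0,0,-110,0,85,0,0,-130,0,85,0,0,-130,0],
)

```text
time_s: 12.15
tool_pos: [0.4825, 0.2708, 0.1667]
orientation: [0.383, 0.924, 0.003, 0.001]
contact_force: [0.6, 0.2, 1.1]
gripper_width: 0.0738
gripper_force: 0.0
```

```bash
python3 -c "
from h import *
im,P,K,T=snap('side','s6.png')
blob(P,(.481,.269),.03,.055,.085)
print('rel: earlier tin side mean (.5203,.0140,.0553) circ 521.7,19.3')
q=P.reshape(-1,3)
b=q[(np.hypot(q[:,0]-.481,q[:,1]-.269)<.06)&(q[:,2]>.033)&(q[:,2]<.043)];print(len(b),b.mean(0).round(4))
go(.47,-.258,.16)"
```

```text
170 mean [0.4772 0.2613 0.0712] zmax 0.08 circ [482.  267.6]
rel: earlier tin side mean (.5203,.0140,.0553) circ 521.7,19.3
111 [0.4765 0.2576 0.0385]
t 12.2 pos [0.4815 0.2703 0.1646] yaw 45.0 tilt z [ 0.002  0.002 -1.   ] q7 0.28 F [-1.2 -0.4 -0.2] w 0.074 gf 0.0 -> shift [-365.4 -381.7    3.5] turn 0
```

```bash
python3 -c "
from h import *
go(.472,-.2658,.12,9.3)"
```

```text
t 12.2 pos [0.4815 0.2703 0.1646] yaw 45.0 tilt z [ 0.002  0.002 -1.   ] q7 0.28 F [-1.2 -0.4 -0.2] w 0.074 gf 0.0 -> shift [-372.4 -385.9   43.5] turn 4.46
```

>>> arm_command(
  plan=[100,-372,-386,0,4.46,100,-372,-386,0,4.46,100,-372,-386,0,4.46,100,-372,-386,0,4.46,100,-372,-386,0,4.46,100,-372,-386,0,4.46,100,-372,-386,0,4.46,100,-372,-386,0,4.46,100,-372,-386,0,4.46,100,-372,-386,0,4.46,100,-372,-386,0,4.46,100,-372,-386,0,4.46],
)

```text
time_s: 13.4
tool_pos: [0.4683, -0.2718, 0.1623]
orientation: [0.65, 0.76, -0.002, 0.0]
contact_force: [-0.3, 0.5, -0.8]
gripper_width: 0.0874
gripper_force: 0.0
```

>>> arm_command(
  plan=[100,0,0,0,0,100,0,0,0,0],
)

```text
time_s: 13.6
tool_pos: [0.4707, -0.2648, 0.1624]
orientation: [0.647, 0.763, -0.0, -0.001]
contact_force: [0.4, 0.7, 0.4]
gripper_width: 0.0872
gripper_force: 0.0
```

```bash
python3 -c "
from h import *
go(.472,-.2658,.060,9.3)"
```

```text
t 13.6 pos [ 0.4707 -0.2648  0.1624] yaw 9.38 tilt z [-0.001  0.001 -1.   ] q7 0.79 F [0.4 0.7 0.4] w 0.0872 gf 0.0 -> shift [ -1.3   1.3 102.4] turn 0.01
```

>>> arm_command(
  plan=[100,-1,1,40,0,100,-1,1,80,0,100,-1,1,105,0,100,-1,1,115,0,100,-1,1,122,0,100,-1,1,130,0,100,-1,1,138,0,100,-1,1,146,0,100,-1,1,154,0,100,-1,1,162,0,100,-1,1,162,0],
  force=6,
)

```text
time_s: 14.7
tool_pos: [0.4713, -0.2668, 0.0003]
orientation: [0.647, 0.762, -0.0, -0.001]
contact_force: [0.3, -0.3, -0.6]
gripper_width: 0.0869
gripper_force: 0.0
```

>>> arm_command(
  plan=[60,0,0,0,0,60,0,0,0,0,60,0,0,0,0,60,0,0,0,0,60,0,0,0,0,60,0,0,0,0,60,0,0,0,0],
  force=6,
)

```text
time_s: 15.4
tool_pos: [0.4724, -0.2672, 0.0017]
orientation: [0.647, 0.762, 0.0, 0.0]
contact_force: [0.5, 0.5, 3.8]
gripper_width: 0.066
gripper_force: 6.0
```

```bash
python3 -c "
from h import *
go(.472,-.2658,.060,9.3)
im,P,K,T=snap('side')
cv2.imwrite('pics/s7.png',cv2.resize(im[230:350,250:390,::-1],(700,600)))"
```

```text
t 15.4 pos [ 0.4724 -0.2672  0.0017] yaw 9.31 tilt z [ 0.001 -0.    -1.   ] q7 0.98 F [0.5 0.5 3.8] w 0.066 gf 6.0 -> shift [  1.4  -0.1 -58.3] turn 0.0
```

View pics/s7.png

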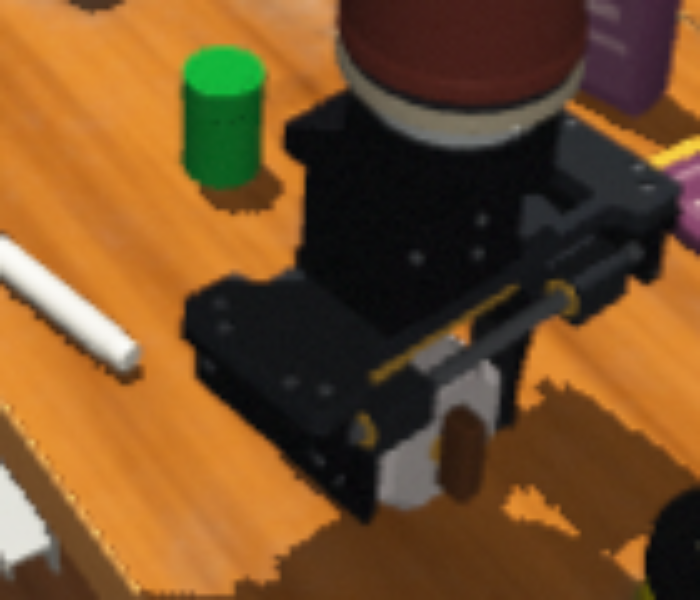

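Fingers hold the cover on its two vertical flats near the closed end. Now tipping it up about its rim edge with a light grip.

>>> arm_command(
  plan=[60,0,0,0,0,60,3,0,-4,0,60,6,0,-8,0,60,10,0,-11.5,0,60,14,0,-14.5,0,60,18,0,-17.5,0,60,23,0,-20,0,60,28,0,-22,0,60,33,0,-24,0,60,38,0,-25,0,60,43,0,-26,0,60,48,0,-26.5,0],
  force=4,
)

```text
time_s: 16.65
tool_pos: [0.4641, -0.2193, 0.0279]
orientation: [0.647, 0.762, -0.0, 0.0]
contact_force: [0.5, -0.3, -1.7]
gripper_width: 0.0661
gripper_force: 4.0
```

```bash
cat >> h.py <<'E'
def cov(n='side',f=None,box=None):
    im,P,K,T=snap(n,f); s=env.get_state()['tool_pos']
    q=P.reshape(-1,3);c=im.reshape(-1,3).astype(int)
    m=(np.hypot(q[:,0]-s[0],q[:,1]-s[1])<.075)&(q[:,2]>.004)&(q[:,2]<s[2]+.12)&(c.sum(1)>250)&(np.ptp(c,1)<25)
    v=q[m]; print('grey',len(v),v.min(0).round(3),v.max(0).round(3))
    for z in np.arange(0,s[2]+.12,.01):
        w=v[(v[:,2]>z)&(v[:,2]<=z+.01)]
        if len(w)>3: print(z.round(2),len(w),w.mean(0).round(3),'x',w[:,0].min().round(3),w[:,0].max().round(3),'y',w[:,1].min().round(3),w[:,1].max().round(3))
E
python3 -c "
from h import *
cov(f='s8.png');go(.47,-.26,0)"
```

```text
grey 325 [ 0.416 -0.264  0.033] [ 0.494 -0.206  0.125]
0.03 17 [ 0.454 -0.231  0.036] x 0.444 0.465 y -0.233 -0.229
0.04 33 [ 0.447 -0.233  0.046] x 0.433 0.458 y -0.235 -0.23
0.05 45 [ 0.449 -0.232  0.055] x 0.433 0.489 y -0.235 -0.226
0.06 54 [ 0.456 -0.231  0.065] x 0.433 0.492 y -0.236 -0.225
0.07 69 [ 0.459 -0.231  0.075] x 0.432 0.494 y -0.236 -0.221
0.08 61 [ 0.469 -0.229  0.085] x 0.442 0.489 y -0.234 -0.207
0.09 43 [ 0.466 -0.218  0.093] x 0.455 0.477 y -0.231 -0.206
t 16.7 pos [ 0.4641 -0.2184  0.0278] yaw 9.35 tilt z [-0.     0.001 -1.   ] q7 0.84 F [-0.   0.1 -3.2] w 0.0659 gf 4.0 -> shift [-42.   -0.9  27.8] turn 0
```

It stayed level in the pads (torsional friction too high, short lever). I'll set it down and use the bar end instead: much longer lever.

>>> arm_command(
  plan=[60,0,0,10,0,60,0,0,18,0,60,0,0,23,0,60,0,0,26.5,0,60,0,0,26.5,0,100,0,0,26.5,0,100,0,0,26.5,0,100,0,0,26.5,0,100,0,0,26.5,0,100,0,0,26.5,0],
  force=4,
)

```text
time_s: 17.7
tool_pos: [0.4643, -0.2197, 0.0015]
orientation: [0.647, 0.762, 0.0, 0.0]
contact_force: [0.6, -0.1, -0.5]
gripper_width: 0.0866
gripper_force: 0.0
```

>>> arm_command(
  plan=[100,0,0,-26,0,100,-12,0,-26,0,100,-23,0,-26,0,10,-23,0,-26,0,10,-23,0,-26,0,10,-23,0,-26,0,10,-23,0,-26,0,10,-23,0,-26,0,10,-23,0,-26,0,10,-23,0,-26,0,10,-23,0,-26,0,10,-23,0,-26,0],
  force=3,
)

```text
time_s: 18.9
tool_pos: [0.4681, -0.2424, 0.0274]
orientation: [0.647, 0.762, 0.0, 0.0]
contact_force: [-0.5, -0.3, -0.2]
gripper_width: 0.0229
gripper_force: 0.2
```

>>> arm_command(
  plan=[8,0,0,0,0,8,0,0,0,0,8,0,0,0,0,8,0,0,0,0,8,0,0,0,0],
  force=3,
)

```text
time_s: 19.4
tool_pos: [0.4681, -0.2423, 0.0274]
orientation: [0.647, 0.762, 0.0, 0.0]
contact_force: [1.4, 0.3, 0.8]
gripper_width: 0.0124
gripper_force: 3.0
```

```bash
python3 -c "
from h import *
cov(f='s9.png');go(.47,-.26,0)"
```

```text
grey 180 [ 0.406 -0.285  0.007] [ 0.462 -0.184  0.124]
0.0 8 [ 0.451 -0.228  0.009] x 0.444 0.456 y -0.23 -0.225
0.01 27 [ 0.451 -0.228  0.015] x 0.433 0.462 y -0.231 -0.217
0.02 69 [ 0.438 -0.219  0.025] x 0.427 0.459 y -0.231 -0.184
0.03 32 [ 0.443 -0.23   0.034] x 0.434 0.456 y -0.233 -0.228
0.04 20 [ 0.445 -0.23   0.045] x 0.436 0.451 y -0.232 -0.228
0.05 17 [ 0.445 -0.23   0.054] x 0.439 0.452 y -0.232 -0.227
0.06 6 [ 0.452 -0.221  0.066] x 0.446 0.457 y -0.223 -0.216
t 19.45 pos [ 0.4681 -0.2423  0.0274] yaw 9.32 tilt z [ 0. -0. -1.] q7 0.9 F [1.9 0.8 0.5] w 0.0123 gf 3.0 -> shift [-17.7  -1.   27.4] turn 0
```

>>> arm_command(
  plan=[8,2,0,-4,0,8,5,0,-8,0,8,9,0,-13,0,8,13,0,-17,0,8,17,0,-21,0,8,21,0,-24,0,8,25,0,-28,0,8,29,0,-30,0,8,33,0,-32,0,8,33,0,-32,0],
  force=3,
)

```text
time_s: 20.45
tool_pos: [0.4629, -0.2095, 0.0598]
orientation: [0.647, 0.762, 0.0, 0.0]
contact_force: [1.1, -1.3, 1.6]
gripper_width: 0.0119
gripper_force: 3.0
```

```bash
python3 -c "
from h import *
cov(f='s10.png');go(.47,-.26,0)"
```

```text
grey 664 [ 0.399 -0.25   0.005] [ 0.488 -0.144  0.16 ]
0.0 4 [ 0.437 -0.173  0.008] x 0.433 0.439 y -0.177 -0.17
0.01 10 [ 0.431 -0.175  0.016] x 0.424 0.438 y -0.186 -0.168
0.02 32 [ 0.426 -0.176  0.026] x 0.42 0.445 y -0.211 -0.16
0.03 80 [ 0.434 -0.191  0.036] x 0.417 0.468 y -0.222 -0.156
0.04 156 [ 0.436 -0.193  0.045] x 0.417 0.483 y -0.221 -0.146
0.05 169 [ 0.439 -0.195  0.055] x 0.421 0.488 y -0.216 -0.144
0.06 99 [ 0.434 -0.2    0.065] x 0.423 0.468 y -0.221 -0.173
0.07 69 [ 0.438 -0.194  0.075] x 0.425 0.465 y -0.205 -0.156
0.08 41 [ 0.443 -0.191  0.083] x 0.435 0.453 y -0.198 -0.184
t 20.5 pos [ 0.4629 -0.2097  0.0597] yaw 9.34 tilt z [ 0.001 -0.    -1.   ] q7 0.77 F [-0.2 -1.3  2. ] w 0.0119 gf 3.0 -> shift [-50.8  -1.2  59.7] turn 0
```

>>> arm_command(
  plan=[8,5,0,-2.5,0,8,10,0,-4,0,8,15,0,-5.5,0,8,20,0,-7,0,8,25,0,-8,0,8,30,0,-8.5,0,8,35,0,-9,0,8,40,0,-9,0,8,45,0,-9,0,8,50,0,-8.5,0,8,55,0,-8,0,8,60,0,-7,0],
  force=3,
)

```text
time_s: 21.7
tool_pos: [0.4527, -0.1501, 0.0663]
orientation: [0.647, 0.762, -0.0, -0.0]
contact_force: [0.6, -0.0, -0.8]
gripper_width: 0.012
gripper_force: 3.0
```

```bash
python3 -c "
from h import *
cov();go(.47,-.26,0)
im=env.snapshot('side')[0]
cv2.imwrite('pics/s11.png',cv2.resize(im[200:320,250:390,::-1],(700,600)))"
```

```text
grey 1047 [ 0.385 -0.187  0.004] [ 0.511 -0.109  0.163]
0.0 54 [ 0.425 -0.158  0.008] x 0.387 0.466 y -0.172 -0.115
0.01 199 [ 0.411 -0.146  0.015] x 0.385 0.467 y -0.176 -0.109
0.02 86 [ 0.431 -0.161  0.025] x 0.415 0.468 y -0.178 -0.117
0.03 95 [ 0.432 -0.164  0.035] x 0.416 0.467 y -0.182 -0.117
0.04 93 [ 0.432 -0.167  0.045] x 0.416 0.467 y -0.185 -0.123
0.05 109 [ 0.435 -0.172  0.055] x 0.417 0.468 y -0.187 -0.127
0.06 261 [ 0.445 -0.17   0.065] x 0.417 0.482 y -0.185 -0.129
0.07 141 [ 0.435 -0.15   0.074] x 0.417 0.479 y -0.173 -0.127
0.08 6 [ 0.447 -0.155  0.083] x 0.434 0.46 y -0.178 -0.135
t 21.75 pos [ 0.4526 -0.1494  0.066 ] yaw 9.35 tilt z [-0.001  0.    -1.   ] q7 0.57 F [ 0.1  1.4 -0.7] w 0.0119 gf 3.0 -> shift [-112.    -0.7   65.9] turn 0
```

View pics/s11.png

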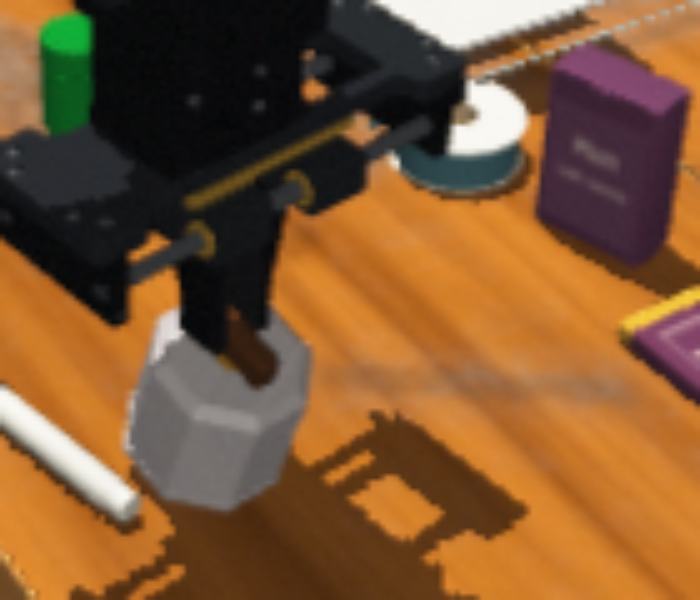

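The cover hangs nearly upright (about 15° tilt) by its bar, rim edge at crop (215,500), pen end close at (130,505) but clear.

>>> arm_command(
  plan=[8,4,0,1,0,8,8,0,2.5,0,8,12,0,4,0,8,16,0,6,0,8,20,0,8,0,8,24,0,10,0,8,25,0,12,0,8,25,0,13,0],
  force=3,
)

```text
time_s: 22.6
tool_pos: [0.4488, -0.1259, 0.0533]
orientation: [0.647, 0.762, -0.0, -0.0]
contact_force: [-1.4, 0.3, 4.0]
gripper_width: 0.0122
gripper_force: 3.0
```

```bash
python3 -c "
from h import *
cov();go(.47,-.26,0)"
```

```text
grey 1125 [ 0.381 -0.172  0.004] [ 0.479 -0.086  0.068]
0.0 101 [ 0.423 -0.15   0.007] x 0.381 0.468 y -0.172 -0.091
0.01 266 [ 0.409 -0.139  0.015] x 0.382 0.469 y -0.172 -0.086
0.02 108 [ 0.434 -0.158  0.025] x 0.39 0.469 y -0.172 -0.11
0.03 110 [ 0.435 -0.159  0.035] x 0.415 0.467 y -0.172 -0.129
0.04 104 [ 0.433 -0.159  0.045] x 0.414 0.464 y -0.171 -0.128
0.05 124 [ 0.434 -0.158  0.055] x 0.415 0.467 y -0.172 -0.129
0.06 312 [ 0.443 -0.147  0.064] x 0.416 0.479 y -0.17 -0.109
t 22.65 pos [ 0.4488 -0.1259  0.0532] yaw 9.31 tilt z [-0.  0. -1.] q7 0.52 F [-0.7  0.8  0.4] w 0.0122 gf 3.0 -> shift [-135.8   -0.7   53.2] turn 0
```

Upright now. Releasing, rising, measuring its centre, then re-gripping on the shell.

>>> arm_command(
  plan=[100,0,0,0,0,100,0,0,0,0,100,0,0,0,0,100,0,0,-30,0,100,-14,0,-60,0,100,-14,0,-60,0,100,-14,0,-60,0,100,-14,0,-60,0,100,-14,0,-60,0,100,-14,0,-60,0,100,-14,0,-60,0,100,-14,0,-60,0],
  force=3,
)

```text
time_s: 23.85
tool_pos: [0.451, -0.1397, 0.1132]
orientation: [0.647, 0.762, -0.0, -0.0]
contact_force: [-0.3, 0.4, 0.3]
gripper_width: 0.0864
gripper_force: 0.0
```

```bash
cat >> h.py <<'E'
def covtop(c,z0,z1,r=.05):
    im,P,K,T=snap('side'); q=P.reshape(-1,3);k=im.reshape(-1,3).astype(int)
    m=(np.hypot(q[:,0]-c[0],q[:,1]-c[1])<r)&(q[:,2]>z0)&(q[:,2]<z1)&(k.sum(1)>200)&(np.ptp(k,1)<30)
    v=q[m]; rr=cv2.minAreaRect(v[:,:2].astype(np.float32)*1000); print('top',len(v),'z',np.median(v[:,2]).round(4),np.round([*rr[0],*rr[1],rr[2]],1), np.round(cv2.minEnclosingCircle(v[:,:2].astype(np.float32)*1000),1) if 0 else cv2.minEnclosingCircle(v[:,:2].astype(np.float32)*1000))
    A=np.c_[v,np.ones(len(v))]; n=np.linalg.svd(v-v.mean(0))[2][2]; print('normal',n.round(3))
E
python3 -c "
from h import *
covtop((.451,-.14),.058,.069);go(.451,-.14,.016)
env.snapshot
im=env.snapshot('side')[0];cv2.imwrite('pics/s12.png',im[:,:,::-1])"
```

```text
top 412 z 0.0637 [ 446.7 -138.3   65.3   62.5   57.8] ((446.14361572265625, -139.02174377441406), 34.489898681640625)
normal [-0.03  -0.041  0.999]
t 23.9 pos [ 0.451  -0.1397  0.1132] yaw 9.31 tilt z [-0. -0. -1.] q7 0.43 F [0.1 0.  1.2] w 0.0867 gf 0.0 -> shift [-0.3 -0.  97.2] turn 0
```

>>> arm_command(
  plan=[100,1,-3,30,0,100,1,-3,45,0,100,1,-3,55,0,100,1,-3,65,0,100,1,-3,75,0,100,1,-3,85,0,100,1,-3,97,0,60,1,-3,97,0,60,1,-3,97,0,60,1,-3,97,0,60,1,-3,97,0,60,1,-3,97,0],
  force=15,
)

```text
time_s: 25.15
tool_pos: [0.4486, -0.1393, 0.0169]
orientation: [0.647, 0.762, 0.0, 0.0]
contact_force: [0.2, -0.7, 2.3]
gripper_width: 0.0658
gripper_force: 15.0
```

>>> arm_command(
  plan=[60,0,0,0,0,60,0,0,0,0,60,0,0,-30,0,60,0,0,-70,0,60,0,0,-110,0,60,0,0,-110,0,60,0,0,-110,0],
  force=30,
)

```text
time_s: 25.85
tool_pos: [0.4483, -0.1384, 0.1266]
orientation: [0.647, 0.763, 0.001, -0.0]
contact_force: [0.1, 0.4, -2.5]
gripper_width: 0.0657
gripper_force: 30.0
```

```bash
python3 -c "
from h import *
cov();go(.481,.2695,.13,45)"
```

```text
grey 1086 [ 0.383 -0.186  0.005] [ 0.517 -0.092  0.222]
0.0 21 [ 0.392 -0.134  0.008] x 0.385 0.403 y -0.158 -0.101
0.01 137 [ 0.392 -0.129  0.015] x 0.383 0.402 y -0.159 -0.092
0.11 119 [ 0.43  -0.158  0.116] x 0.412 0.464 y -0.173 -0.127
0.12 117 [ 0.433 -0.16   0.125] x 0.412 0.464 y -0.171 -0.132
0.13 101 [ 0.436 -0.164  0.135] x 0.415 0.464 y -0.172 -0.149
0.14 105 [ 0.437 -0.164  0.145] x 0.416 0.464 y -0.171 -0.152
0.15 103 [ 0.436 -0.164  0.155] x 0.415 0.463 y -0.173 -0.15
0.16 115 [ 0.438 -0.163  0.165] x 0.415 0.48 y -0.172 -0.145
0.17 250 [ 0.446 -0.152  0.173] x 0.416 0.478 y -0.169 -0.118
0.21 10 [ 0.476 -0.171  0.216] x 0.397 0.517 y -0.186 -0.162
t 25.9 pos [ 0.4475 -0.1385  0.1256] yaw 9.37 tilt z [-0.001  0.001 -1.   ] q7 0.39 F [ 0.5 -0.3 -2.4] w 0.0657 gf 30.0 -> shift [397.1  99.5  -3.9] turn -4.45
```

```bash
python3 -c "
from h import *
go(.482,.2702,.13,115)"
```

```text
t 25.9 pos [ 0.4475 -0.1385  0.1256] yaw 9.37 tilt z [-0.001  0.001 -1.   ] q7 0.39 F [ 0.5 -0.3 -2.4] w 0.0657 gf 30.0 -> shift [397.6 100.6  -3.9] turn 9.3
```

>>> arm_command(
  plan=[60,397,100,-10,-13.2,60,397,100,-10,-13.2,60,397,100,-10,-13.2,60,397,100,-10,-13.2,60,397,100,-10,-13.2,60,397,100,-10,-13.2,60,397,100,-10,-13.2,60,397,100,-10,-13.2,60,397,100,-10,-13.2,60,397,100,-10,-13.2,60,397,100,-10,-13.2,60,397,100,-10,-13.2],
  force=30,
)

```text
time_s: 27.1
tool_pos: [0.4813, 0.2678, 0.1333]
orientation: [-0.198, 0.98, -0.002, -0.002]
contact_force: [-1.2, 0.2, -1.9]
gripper_width: 0.066
gripper_force: 30.0
```

>>> arm_command(
  plan=[60,0,0,0,0,60,0,0,0,0],
)

```text
time_s: 27.3
tool_pos: [0.4818, 0.268, 0.1346]
orientation: [-0.192, 0.981, -0.001, -0.001]
contact_force: [0.8, 0.5, -1.6]
gripper_width: 0.0656
gripper_force: 30.0
```

```bash
python3 -c "
from h import *
go(.482,.2702,.13,115);print(env.get_state()['moment'])
covtop((.481,.27),.165,.192,.06)
covtop((.481,.27),.165,.192,.06)
cov()"
```

```text
t 27.3 pos [0.4818 0.268  0.1346] yaw 112.15 tilt z [-0.002 -0.002 -1.   ] q7 1.5 F [ 0.8  0.5 -1.6] w 0.0656 gf 30.0 -> shift [-1.   2.   4.5] turn -0.36
[ 0.0021543   0.0441404  -0.01939537]
top 222 z 0.1791 [466.3 260.2  48.7  49.9  64.8] ((466.59149169921875, 261.7822265625), 33.14265823364258)
normal [-0.242 -0.263  0.934]
top 222 z 0.1798 [466.7 260.8  52.1  49.7  65.4] ((470.1140441894531, 262.5027160644531), 32.25052261352539)
normal [-0.23  -0.23   0.946]
grey 1086 [0.432 0.219 0.004] [0.52  0.303 0.237]
0.0 50 [0.463 0.234 0.008] x 0.433 0.51 y 0.22 0.272
0.01 144 [0.464 0.239 0.016] x 0.432 0.518 y 0.219 0.296
0.02 163 [0.474 0.251 0.022] x 0.435 0.52 y 0.222 0.303
0.03 5 [0.475 0.256 0.039] x 0.463 0.487 y 0.254 0.26
0.04 36 [0.471 0.256 0.045] x 0.461 0.485 y 0.248 0.27
0.05 35 [0.471 0.257 0.055] x 0.462 0.486 y 0.249 0.27
0.06 27 [0.472 0.255 0.064] x 0.461 0.485 y 0.249 0.268
0.07 93 [0.476 0.263 0.076] x 0.461 0.494 y 0.247 0.285
0.12 68 [0.466 0.243 0.126] x 0.444 0.499 y 0.232 0.268
0.13 83 [0.467 0.243 0.135] x 0.442 0.501 y 0.232 0.266
0.14 69 [0.462 0.244 0.145] x 0.444 0.499 y 0.23 0.27
0.15 64 [0.458 0.246 0.155] x 0.443 0.479 y 0.233 0.271
0.16 63 [0.459 0.245 0.165] x 0.442 0.478 y 0.23 0.267
0.17 74 [0.459 0.246 0.175] x 0.443 0.481 y 0.232 0.28
0.18 104 [0.467 0.255 0.183] x 0.445 0.5 y 0.233 0.289
0.23 6 [0.443 0.282 0.237] x 0.439 0.448 y 0.271 0.291
```

>>> arm_command(
  plan=[60,-1,1.2,30,0,60,-1,1.2,60,0,60,-1,1.2,70,0,60,-1,1.2,74,0,60,-1,1.2,77,0,60,-1,1.2,79,0,60,-1,1.2,81,0,60,-1,1.2,83,0,60,-1,1.2,84,0],
)

```text
time_s: 28.35
tool_pos: [0.4835, 0.2703, 0.0527]
orientation: [-0.195, 0.981, 0.0, 0.001]
contact_force: [1.6, -0.9, -0.5]
gripper_width: 0.0658
gripper_force: 30.0
```

```bash
python3 -c "
from h import *
go(.4823,.2695,.0509,115);print(env.get_state()['moment'])
go(.4823,.2695,.0509,115);print(env.get_state()['moment'])
cov()"
```

```text
t 28.35 pos [0.4835 0.2703 0.0527] yaw 112.44 tilt z [ 0.001  0.001 -1.   ] q7 1.56 F [ 1.6 -0.9 -0.5] w 0.0658 gf 30.0 -> shift [ 1.4 -0.3  1.8] turn -0.32
[-0.10995877 -0.44209239 -0.01146939]
t 28.35 pos [0.4835 0.2703 0.0527] yaw 112.44 tilt z [ 0.001  0.001 -1.   ] q7 1.56 F [ 1.6 -0.9 -0.5] w 0.0658 gf 30.0 -> shift [ 1.4 -0.3  1.8] turn -0.32
[-0.10995877 -0.44209239 -0.01146939]
grey 848 [0.432 0.22  0.005] [0.521 0.301 0.156]
0.0 50 [0.467 0.233 0.007] x 0.432 0.512 y 0.22 0.269
0.01 143 [0.464 0.239 0.016] x 0.433 0.52 y 0.22 0.289
0.02 161 [0.474 0.249 0.022] x 0.436 0.521 y 0.221 0.301
0.03 11 [0.468 0.247 0.038] x 0.444 0.506 y 0.237 0.271
0.04 79 [0.47  0.246 0.045] x 0.444 0.505 y 0.232 0.273
0.05 70 [0.465 0.246 0.055] x 0.444 0.501 y 0.231 0.269
0.06 63 [0.463 0.245 0.065] x 0.445 0.489 y 0.234 0.27
0.07 58 [0.461 0.247 0.075] x 0.443 0.482 y 0.234 0.271
0.08 59 [0.46  0.248 0.085] x 0.445 0.48 y 0.233 0.27
0.09 95 [0.463 0.252 0.097] x 0.444 0.496 y 0.234 0.287
0.1 54 [0.469 0.259 0.101] x 0.45 0.493 y 0.239 0.292
0.15 5 [0.444 0.28  0.155] x 0.441 0.448 y 0.265 0.293
```

>>> arm_command(
  plan=[60,1.3,0,-1,0,60,1.3,0,1,0,60,1.3,0,2,0,60,1.3,0,3,0,60,1.3,0,4,0],
)

```text
time_s: 28.9
tool_pos: [0.4834, 0.2701, 0.0503]
orientation: [-0.194, 0.981, 0.001, 0.001]
contact_force: [-2.0, -4.2, 24.3]
gripper_width: 0.0656
gripper_force: 30.0
```

```bash
python3 -c "
from h import *
go(.4823,.2695,.0509,115);print(env.get_state()['moment'])"
```

```text
t 28.9 pos [0.4834 0.2701 0.0503] yaw 112.41 tilt z [ 0.003  0.002 -1.   ] q7 1.56 F [-2.  -4.2 24.3] w 0.0656 gf 30.0 -> shift [ 1.3 -0.1 -0.6] turn -0.32
[-0.98889768  0.248797   -0.05337948]
```

>>> arm_command(
  plan=[60,0,0,-1,0,60,0,0,-1,0.5,60,0,0,-1,1,60,0,0,-1,1.5,60,0,0,-1,2,60,0,0,-1,2],
)

```text
time_s: 29.5
tool_pos: [0.4834, 0.2699, 0.05]
orientation: [-0.055, 0.998, 0.0, 0.002]
contact_force: [6.6, -0.4, 0.3]
gripper_width: 0.0658
gripper_force: 30.0
```

```bash
python3 -c "
from h import *
go(.4823,.2695,.0509,115);print(env.get_state()['moment'])"
```

```text
t 29.5 pos [0.4834 0.2699 0.05  ] yaw 96.28 tilt z [ 0.003  0.001 -1.   ] q7 1.3 F [ 6.6 -0.4  0.3] w 0.0658 gf 30.0 -> shift [ 1.1 -0.2 -0.9] turn -2.34
[-0.17589084 -1.66966307 -0.01926136]
```

>>> arm_command(
  plan=[60,-1,0,0,0,60,-1,0,1.5,0,60,-1,0,1.5,0.5,60,-1,0,1.5,1,60,-1,0,1.5,1.5,60,-1,0,1.5,2,60,-1,0,1.5,2],
)

```text
time_s: 30.2
tool_pos: [0.483, 0.2699, 0.048]
orientation: [0.083, 0.997, -0.0, 0.0]
contact_force: [3.8, -2.1, 3.6]
gripper_width: 0.0663
gripper_force: 30.6
```

```bash
python3 -c "
from h import *
go(.4823,.2695,.0509,115);print(env.get_state()['moment'])"
```

```text
t 30.2 pos [0.483  0.2699 0.048 ] yaw 80.5 tilt z [ 0.001 -0.001 -1.   ] q7 1.05 F [ 3.8 -2.1  3.6] w 0.0663 gf 30.6 -> shift [ 0.6 -0.5 -2.9] turn -4.31
[-0.31490031 -0.96472651  1.20357958]
```

Drop and torque: lugs appear to be in the gaps. Back off the turn slightly and press down.

>>> arm_command(
  plan=[60,0,0,0,-0.5,60,0,0,2,-0.5,60,0,0,4,-0.5,60,0,0,5,-0.5,60,0,0,6,-0.5,60,0,0,6,-0.5],
)

```text
time_s: 30.8
tool_pos: [0.4823, 0.2696, 0.0416]
orientation: [0.049, 0.999, -0.0, -0.0]
contact_force: [0.9, -0.7, -0.3]
gripper_width: 0.0663
gripper_force: 29.6
```

```bash
python3 -c "
from h import *
go(.4823,.2695,.0414,115);print(env.get_state()['moment'])"
```

```text
t 30.8 pos [0.4823 0.2696 0.0416] yaw 84.41 tilt z [-0.001 -0.    -1.   ] q7 1.12 F [ 0.9 -0.7 -0.3] w 0.0663 gf 29.6 -> shift [ 0.  -0.1  0.2] turn -3.82
[-0.080295   -0.05782952 -0.00805874]
```

>>> arm_command(
  plan=[60,0,0,1,0,60,0,0,1,0.6,60,0,0,1,1.2,60,0,0,1.5,1.8,60,0,0,2,2.4,60,0,0,2.5,3,60,0,0,3.2,3.6,60,0,0,4,4.2,60,0,0,4,4.2],
)

```text
time_s: 31.7
tool_pos: [0.4827, 0.27, 0.0379]
orientation: [0.336, 0.942, 0.0, 0.0]
contact_force: [1.3, 0.7, 2.6]
gripper_width: 0.0662
gripper_force: 29.6
```

```bash
python3 -c "
from h import *
go(.4823,.2695,.0369,34);print(env.get_state()['moment'])"
```

```text
t 31.7 pos [0.4827 0.27   0.0379] yaw 50.76 tilt z [ 0.  0. -1.] q7 0.6 F [1.3 0.7 2.6] w 0.0662 gf 29.6 -> shift [-0.  -0.6  1. ] turn 2.1
[ 0.01695034 -0.23250769 -0.079265  ]
```

Following the ramp nicely; twist on to the stop.

>>> arm_command(
  plan=[60,0,0,0.7,0.6,60,0,0,1.3,1.2,60,0,0,1.8,1.8,60,0,0,2,2.2,60,0,0,2,2.5,60,0,0,2,2.5],
)

```text
time_s: 32.3
tool_pos: [0.4834, 0.2698, 0.0369]
orientation: [0.492, 0.871, 0.0, 0.0]
contact_force: [-0.3, -3.1, 12.7]
gripper_width: 0.0667
gripper_force: 30.9
```

```bash
python3 -c "
from h import *
go(.4823,.2695,.0369,34);print(env.get_state()['moment'])"
```

```text
t 32.3 pos [0.4834 0.2698 0.0369] yaw 31.06 tilt z [ 0.001 -0.    -1.   ] q7 0.3 F [-0.3 -3.1 12.7] w 0.0667 gf 30.9 -> shift [ 0.3 -1.1 -0. ] turn -0.37
[-0.75153122  0.34045588  1.27257257]
```

Home height reached (0.0369) with stop torque. Release and retreat.

>>> arm_command(
  plan=[100,0,0,-0.5,0,100,0,0,-0.5,0,100,0,0,-0.5,0,100,0,0,-0.5,0,100,0,0,-0.5,0,100,0,0,-15,0,100,0,0,-40,0,100,0,0,-80,0,100,0,0,-120,0,100,0,0,-150,0,100,0,0,-150,0],
)

```text
time_s: 33.4
tool_pos: [0.485, 0.2705, 0.1907]
orientation: [0.494, 0.87, 0.003, 0.001]
contact_force: [-0.5, -0.1, 0.2]
gripper_width: 0.0867
gripper_force: 0.0
```

```bash
python3 -c "
from h import *
covtop((.481,.27),.073,.095,.045);go(.4823,.2695,.0369,34)
im=env.snapshot('side')[0]
cv2.imwrite('pics/s13.png',cv2.resize(im[110:230,160:300,::-1],(700,600)))"
```

```text
top 222 z 0.0831 [476.  261.   53.8  64.8  69.5] ((476.7266845703125, 263.9708557128906), 33.677528381347656)
normal [ 0.088  0.145 -0.985]
t 33.45 pos [0.4839 0.2703 0.1885] yaw 30.84 tilt z [ 0.003  0.003 -1.   ] q7 0.14 F [-0.1 -0.4 -1. ] w 0.087 gf 0.0 -> shift [-1.000e-01 -2.400e+00  1.516e+02] turn -0.4
```

View pics/s13.png

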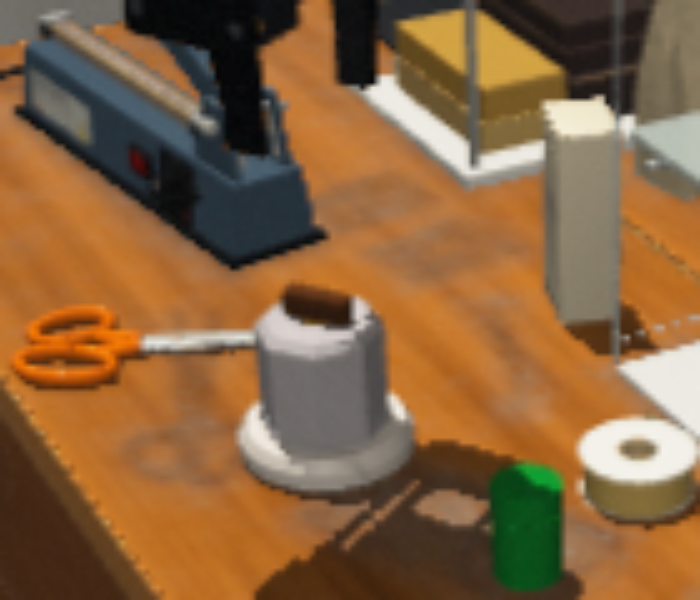

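The cover stands flush on the marble foot (crop (325,390)), the gripper is clear above and the scissors are where they were. Handing in.

```bash
python3 -c "
from bench import env
print(env.sign_off())"
```

```text
the job is handed in; nothing more can be done
None
```

The tin stands inside the collar and the cover is over it, twisted to its stop with the rim down on the marble; I let go, backed clear and handed the job in at about 33 s, and the sign-off returned no verdict.

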